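# Pull the snug cap off a gear's shaft stub

## Task

Take the C-shaped puller, hook its fork fully home in the groove round the black cap's knob, under the knob's head, and pull gently straight up until the snug cap pops off the gear; touch the cap with nothing but the puller and never push or pull it or the gear hard. The knob stands at a different height each time, so feel for it. Then stand the cap in the low tray with the puller still upright in its groove, and let go. Do not tip or drop the cap, and leave everything else on the bench alone.

Things in the scene. Friction and masses are not known exactly. Their poses are not given: they have to be found in the camera images.
- puller_grip (a point): The C-shaped puller, loose, about 0.2 kg, 100 mm tall, standing upright on its fork. This point is on the axis of its black rubber handle, 72 mm above the fork's underside. Handle: 16 mm (own x) by 22 mm (own y), from 38 to 100 mm height; grip either pair of faces from above. Own z up; the open fork points along own +x.
- puller_fork (a point): Point of the puller straight under the handle, level with the fork's top face, 68 mm below puller_grip. Fork 4 mm thick; two prongs along own x, 28 mm free between them, 44 mm over both, reaching 13 mm ahead of this point, then thin tips flaring out to 21 mm. The web closing the slot is 13 mm behind this point, so this point is on the cap's axis when the fork is home against the waist.
- puller: The same puller; origin on the underside of the fork, straight under the handle. Below the handle: a top plate (underside at 32 mm height, so the inside is 28 mm high above the fork), an upright back plate at x = -22 to -26 mm, and the flat fork. Front and both sides are open.
- cap: Drum of the black cap, loose, 100 g with its knob, 54 mm across, 10.5 mm high, snug on a 9 mm stub on the larger gear. Origin: centre of its underside, on the gear's face at first; z up. Sprung catches hold it (about 5 to 11 N) until it has risen about 5 mm. Its knob (a separate, stiff part, not in the readings) stands 0 to 9 mm out of it, differing each time.
- gear: The larger gear, 116 mm across, 47 mm high with the black round stand it lies on, fixed to the bench; it carries the cap. Origin on the bench under its centre. The cap's knob, from below, with heights above the cap's underside when not drawn out (add 0 to 9 mm): round ledge 60 mm across, top at 13 mm; waist 26 mm across, 13 to 18.5 mm; head 38 mm across, 18.5 to 27 mm.
- gear_face (a point): Centre of the gear's flat top face, 47 mm above the bench, where the cap's underside rests. The groove for the fork is the knob's waist between ledge and head: 5.5 mm high for the 4 mm fork. The 11 mm of ledge showing outside the head can be felt with the prong tips from above; the knob keeps its height against pushes and pulls below 25 N.
- tray: Low white tray, 150 mm (own x) by 130 mm (own y), walls 18 mm high and 4 mm thick, floor 4 mm thick, fixed to the bench. Origin on the bench under its centre. On the left or on the right of the bench.
- bin: Bystander, fixed: deep steel bin 120 x 120 mm, 75 mm high, with rollers in it, on the side of the bench where the tray is not.
- bare_gear: Bystander, fixed: smaller gear 90 mm across on a stand, with a bare splined stub, 73 mm tall in all. It and the capped gear can change places.
- cage_a: Bystander, loose: roller cage, a ring 56 mm across and 26 mm tall. Origin under its centre.
- cage_b: Bystander, loose: roller cage, a ring 44 mm across and 32 mm tall. Origin under its centre.
- pinion: Bystander, loose: small gear 48 mm across and 30 mm tall. Origin under its centre.
- wrench: Bystander, loose: 160 mm spanner lying flat.
- screwdriver: Bystander, loose: 180 mm screwdriver lying flat.
- oil_bottle: Bystander, loose: bottle 40 mm across and 110 mm tall, upright. Origin under its centre.
Mind the look-alikes: they are no part of the job. Leave any pink look-alike of the puller alone.

How it is judged:
By the outcome, as a careful person would: the job done as asked, in the order asked, and still so for the second after the job is handed in, with the robot touching nothing.
It also fails if it takes over 67 s, if anything falls off the work surface, if the arm or the gripper's body presses on something with over 40 N, if the wrist force passes 120 N, or if a joint passes its speed limit or range.

## Robot

A 7-joint arm with a two-finger parallel gripper is mounted at the origin on the work surface. World frame = base frame: x ahead of the robot, y to its left, z up, the work surface at z = 0. Lengths are in mm, angles in rad, forces in N, time in s.
With the tool pointing down it reaches from about 400 to 850 mm from the base axis. Payload 6.9 kg.
Tool frame: the origin (TCP) lies midway between the tips of the shut fingers; the grasp point (between the pads) lies 19 mm behind it; z points along the fingers, y is the direction in which the jaws open and shut (so a half turn about z gives the same grasp; the last joint's range is limited). The gripper opens to 85 mm and grips with 20 to 120 N. Pads are 22 mm wide; open, the fingers measure 114 mm over their backs; the gripper's body (76 mm by 85 mm) begins 54 mm behind the grasp point. The pads swing forward as they close: fully open they stand 13 mm farther back than shut.
Start: joints at [1.327, 0.507, -0.238, 1.5, 0.126, 1.149, -0.155], TCP at [213.577, -587.364, 231.275] pointing down, gripper open.
Joint ranges: [-3.08, 3.08], [-0.24, 2.05], [-1.43, 1.35], [0, 2.5], [-1.52, 4.66], [0.17, 1.96], [-2.89, 2.89]. Speed limits (rad/s): [2.39, 2.39, 3.14, 3.14, 3.14, 3.14, 3.14].

## Interface

Orientations are given as a unit quaternion [x, y, z, w].
In Python, from plant import bot, eyes, workorder gives the robot as it stands.
- The arm moves only by the tool jog_arm, never from a script. Its argument "rows" is text: rows parted by semicolons, each of 7 numbers parted by spaces: the turn, a rotation vector about the tool's x, y, z in degrees, then the shift along the tool's x, y, z in m, then the finger opening in m, from 0 to 0.0854. A call has 1 to 20 rows; each row shifts and turns the pose as measured when the row begins, along the tool's axes as they then stand; what a row does not reach is not made up. A row lasts 1/12 s, in which the tool goes at most 41.7 mm and 7.16 degrees, less where a joint would pass 70% of its speed; a pose out of reach is approached as far as the arm can. A call with a gripper value outside its range is refused whole. The fingers move at their own pace and stop on an object; "squeeze" is the grip in N (left out, the last holds). Time passes only in rows, so rows that do not move let the fingers close. It gives the time, the measured TCP pose, the force and the opening at its end, in the units of the state.
- bot.read_state(): the state, without advancing time (a new reading comes with each control period).
- eyes.grab_frame(name): name is "scene" or "side" or "wrist"; returns a dict with "img" (384x512x3 uint8, red, green, blue), "z_map" (384x512 float32, mm along the optical axis (not along the pixel's ray), 0 where there is no reading), "mtx" (3x3 intrinsics, pixels), "distortion" ([k1, k2, p1, p2, k3] as OpenCV has them; the pictures are not rectified), "rvec" (rotation vector, rad) and "tvec" (3), from world to camera coordinates, as OpenCV has them; the wrist camera has in their place "tool_from_camera" (4x4, takes a point from camera to tool coordinates, whose origin is the TCP and whose axes are the flange's). Camera axes: x right, y down, z forward; pixel columns grow to the right and rows downward; lengths in mm; the calibration is good to about 2 mm. A picture is of the moment at which its call begins: read the wrist's pose just before it.
- workorder.finish_job(): hands the job in, once; it reports no verdict.
The state is a dict: "time": time; "qpos": joint angles; "joint_velocities": joint speeds; "joint_efforts": joint torques, N m; "tcp_pos": TCP position; "tcp_rot": TCP orientation; "contact_force": force on the tool from outside, world axes, zero at the start; "wrist_torque": the same for the moment, N m; "grip_width": finger opening in mm.
Only numpy, scipy, OpenCV 4.12 (cv2) and the standard library are available. Lean on these libraries where they do the work, as an engineer would, in place of code of your own. Each camera call takes 0.05 s, during which the arm holds its last target. There are 200 camera calls.

## Working session

There is one attempt and no reset: what is moved stays moved. The work goes in short steps, Python scripts to look and compute and a tool call to move; the robot and the scene stay as the last step left them, time stands still between calls to the robot, and variables do not carry over. Pictures are saved under pics/ and viewed, about 8 in all and at most 12, crops included, and the job is handed in when it is done.

Besides the shell and the picture viewer there is one more tool, called after "Request:" as name(argument=value, ...) on one line, values as JSON. jog_arm: Moves the arm, as the interface text tells. Its arguments: {"type":"object","properties":{"rows":{"type":"string"},"squeeze":{"type":"number"}},"required":["rows"]}

```bash
mkdir -p pics; ls; cat > h.py <<'E'
import numpy as np, cv2, pickle
from scipy.spatial.transform import Rotation as R
from plant import bot, eyes, workorder
def grab(n, f=None):
    s=bot.read_state(); d=eyes.grab_frame(n)
    if n=="wrist":
        T=np.eye(4); T[:3,:3]=R.from_quat(s["tcp_rot"]).as_matrix(); T[:3,3]=s["tcp_pos"]
        d["W"]=T@np.array(d["tool_from_camera"])
    else:
        M=np.eye(4); M[:3,:3]=cv2.Rodrigues(np.array(d["rvec"],float))[0]; M[:3,3]=np.ravel(d["tvec"]); d["W"]=np.linalg.inv(M)
    if f: cv2.imwrite("pics/"+f+".png", cv2.resize(d["img"][:,:,::-1],(800,600),interpolation=cv2.INTER_CUBIC))
    pickle.dump(d,open(n+".pkl","wb")); return d
def cloud(d):
    h,w=d["z_map"].shape
    u,v=np.meshgrid(np.arange(w),np.arange(h))
    p=cv2.undistortPoints(np.stack([u,v],-1).reshape(-1,1,2).astype(np.float64),np.array(d["mtx"],float),np.array(d["distortion"],float)).reshape(h,w,2)
    z=d["z_map"].astype(float)
    P=np.stack([p[...,0]*z,p[...,1]*z,z],-1)
    Q=P@d["W"][:3,:3].T+d["W"][:3,3]; Q[z==0]=np.nan
    return Q
def load(n): return pickle.load(open(n+".pkl","rb"))
def ray(d,u,v,h):  # pixel at full-res 512x384, meet plane z=h
    p=cv2.undistortPoints(np.array([[[u,v]]],float),np.array(d["mtx"],float),np.array(d["distortion"],float))[0,0]
    r=d["W"][:3,:3]@np.array([p[0],p[1],1]); o=d["W"][:3,3]; return o+r*(h-o[2])/r[2]
E
python3 - <<'E'
from h import *
s=bot.read_state(); print(s)
grab("scene","scene1"); grab("side","side1")
E
```

```text
pics
{'time': 0.0, 'qpos': array([ 1.32752444,  0.50831807, -0.23755191,  1.50112925,  0.12568614,
        1.14886077, -0.15479794]), 'joint_velocities': array([-6.58398827e-05, -2.24344996e-04, -1.13876655e-03, -9.72510931e-04,
        7.10481744e-04,  2.78111000e-04,  9.31315997e-04]), 'joint_efforts': array([ 3.96046617e-04, -6.20603442e+01, -2.18638413e+00, -2.49657118e+01,
        1.29000223e-02,  1.16329719e-02, -3.55079806e-05]), 'tcp_pos': array([ 213.37005748, -586.93136179,  230.44410057]), 'tcp_rot': array([ 9.84829691e-01,  1.73521565e-01, -1.51672974e-04, -8.49978180e-04]), 'contact_force': array([-0.34870543,  0.08400522,  1.30884629]), 'wrist_torque': array([0.04592387, 0.01283719, 0.01346832]), 'grip_width': 85.81625410137198}
```

View pics/scene1.png

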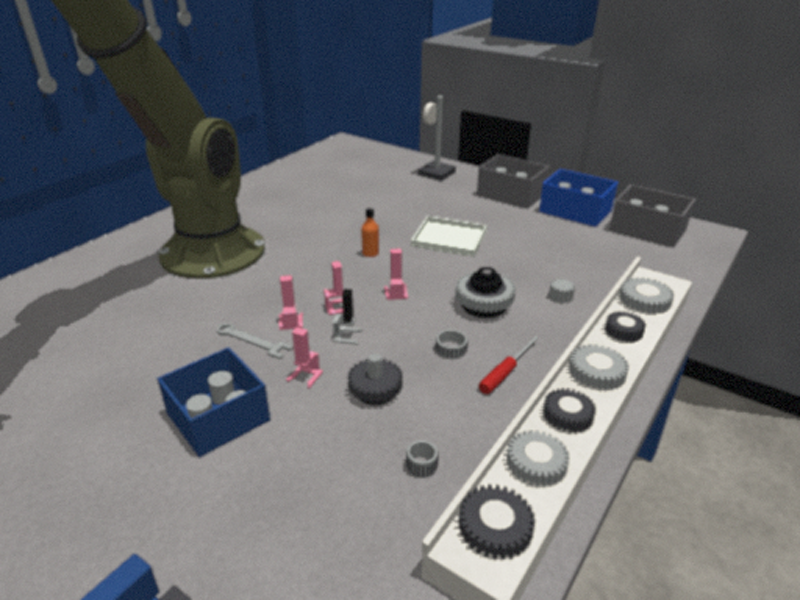

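View pics/side1.png

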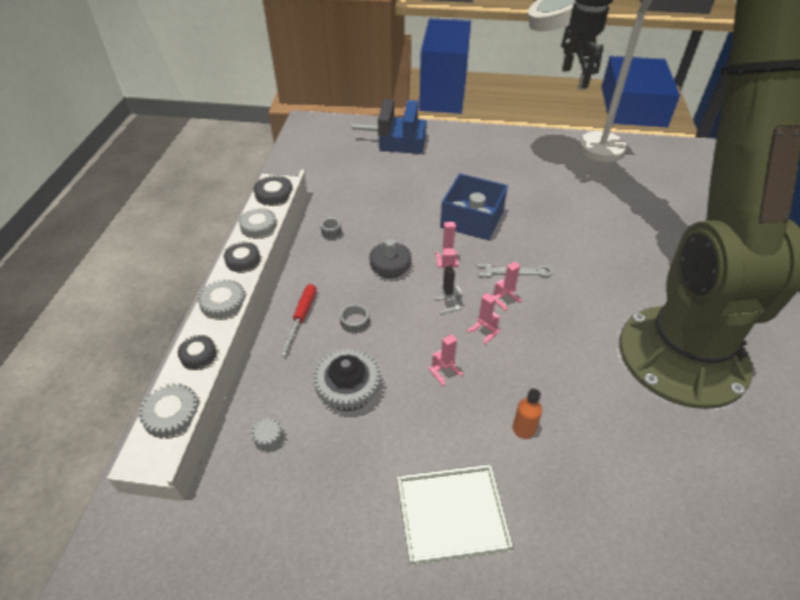

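Scene view: the black-handled puller is at (347,305) with four pink look-alikes round it, the capped gear is at (486,285) and the tray at (450,235). Side view: puller (449,280), gear (347,378), tray (455,512).

```bash
python3 - <<'E'
from h import *
np.set_printoptions(precision=1,suppress=True)
for n,pts in (("scene",dict(handle=(347,303),fork=(347,335),knob=(487,272),gear=(487,300),tray=(450,236))),("side",dict(handle=(449,280),fork=(451,300),knob=(347,368),tray=(455,512),bottle=(533,398)))):
    d=load(n);Q=cloud(d)
    for k,(u,v) in pts.items():
        u=int(u*.64);v=int(v*.64); print(n,k,np.nanmedian(Q[v-1:v+2,u-1:u+2].reshape(-1,3),0))
# tops from both clouds in regions
    H=Q[...,2]; I=d["img"].astype(int); 
    mx=I.max(-1); mn=I.min(-1)
    dark=(mx<55)
    m=dark&(H>35)&(H<130)
    # puller handle cluster / cap cluster
    lab,l,st,c=cv2.connectedComponentsWithStats(m.astype(np.uint8))
    for i in range(1,lab):
        if st[i,4]>25:
            P=Q[l==i]; print(n,c[i]/.64,st[i,4],P.min(0),P.max(0),np.median(P,0))
    m2=(mn>150)&(H>0)&(H<25)
    lab,l,st,c=cv2.connectedComponentsWithStats(m2.astype(np.uint8))
    i=1+np.argmax(st[1:,4]); P=Q[l==i]; print("tray?",c[i]/.64,st[i,4],P.min(0),P.max(0),P.mean(0))
E
```

```text
scene handle [459.3 -79.7  84.8]
scene fork [446.  -70.6   0.2]
scene knob [612.8 156.6  79.4]
scene gear [636.1 117.1  46.6]
scene tray [411.1 371.1   3.9]
scene [495.5 118.8] 202 [  27.9 1066.    35. ] [ 278.  1107.6   54.4] [ 154.1 1082.1   46.7]
scene [203.6 228. ] 623 [-68.3 -90.4  36. ] [ 73.4  46.9 129.9] [ 46.4 -52.8  85.6]
scene [484.7 282.1] 237 [582.1 129.5  46. ] [642.6 181.3  82.3] [619.7 144.5  65.5]
scene [346.8 305.3] 99 [449.3 -86.7  41.8] [465.8 -67.3 102.2] [458.9 -80.3  77.1]
scene [622.6 333.2] 116 [855.1 125.8  53.1] [909.9 152.6  74.4] [886.1 134.6  64.5]
scene [566.1 422.1] 155 [ 853.2 -128.2   54.5] [914.8 -97.1  76.5] [ 888.3 -120.2   65.7]
scene [493.5 544.8] 227 [ 851.5 -367.1   54.9] [ 924.5 -321.9   76.6] [ 897.9 -357.    67.3]
tray? [448.5 234.3] 597 [295.5 283.2   0.1] [496.8 477.   20.8] [404.6 371.5   5.4]
side handle [452.6 -60.6  83.1]
side fork [446.  -81.7   2.9]
side knob [607.1 170.2  82. ]
side tray [406.6 359.9   5.7]
side bottle [303.  208.2 110.1]
side [447.9 283. ] 44 [447.4 -71.3  46.6] [459.2 -57.5  95.9] [452.9 -61.2  71.8]
side [698.5 349.3] 276 [-94.4 -12.7  39.4] [74.8 73.9 96.3] [19.1 51.4 78.6]
side [346.2 373.8] 276 [582.2 144.3  47.7] [637.5 193.3  84.7] [605.8 176.6  68.2]
tray? [432.1 357.8] 32226 [  11.9 -796.2    0. ] [968.7 452.9  23.5] [473.3  23.    2.6]
```

Request:
jog_arm(rows="0 0 0 0.025 -0.025 -0.005 0.085;0 0 0 0.027 -0.027 -0.006 0.085;0 0 0 0.027 -0.027 -0.006 0.085;0 0 0 0.027 -0.027 -0.006 0.085;0 0 0 0.027 -0.027 -0.006 0.085;0 0 0 0.027 -0.027 -0.006 0.085;0 0 0 0.027 -0.027 -0.006 0.085;0 0 0 0.027 -0.027 -0.006 0.085;0 0 0 0.027 -0.027 -0.006 0.085;0 0 0 0.027 -0.027 -0.006 0.085;0 0 0 0.027 -0.027 -0.006 0.085;0 0 0 0.027 -0.027 -0.006 0.085")

```text
time: 1.1
tcp_pos: [406.6, -163.9, 297.8]
tcp_rot: [0.986, 0.165, -0.005, -0.004]
contact_force: [1.0, -0.2, -0.7]
grip_width: 85.0
```

```bash
python3 - <<'E'
from h import *
np.set_printoptions(precision=1,suppress=True)
d=load("side");Q=cloud(d);I=d["img"].astype(int)
m=(I[...,0]>140)&(I[...,1]<I[...,0]-60)&(I[...,2]>I[...,1]+10)&(Q[...,2]<120)
lab,l,st,c=cv2.connectedComponentsWithStats(m.astype(np.uint8))
for i in range(1,lab):
    if st[i,4]>25:
        P=Q[l==i]; P=P[P[:,2]>50]; print(c[i]/.64,st[i,4],P.min(0),P.max(0),np.median(P,0))
s=bot.read_state();print(s["tcp_pos"],s["tcp_rot"],s["qpos"])
w=grab("wrist","w1"); print(w["tool_from_camera"]); print(w["W"][:3,3])
E
```

```text
Traceback (most recent call last):
ValueError: zero-size array to reduction operation minimum which has no identity
```

```bash
python3 - <<'E'
from h import *
np.set_printoptions(precision=1,suppress=True)
d=load("side");Q=cloud(d);I=d["img"].astype(int)
m=(I[...,0]>140)&(I[...,1]<I[...,0]-60)&(I[...,2]>I[...,1]+10)&(Q[...,2]<120)
lab,l,st,c=cv2.connectedComponentsWithStats(m.astype(np.uint8))
for i in range(1,lab):
    P=Q[l==i]; P=P[P[:,2]>50]
    if len(P)>10: print(c[i]/.64,st[i,4],P.min(0),P.max(0),np.median(P,0))
s=bot.read_state();print(s["tcp_pos"],s["tcp_rot"],s["qpos"])
w=grab("wrist","w1"); print(w["tool_from_camera"]); print(w["W"][:3,3])
E
```

```text
[449.5 224.5] 23 [ 451.5 -211.4   97.3] [ 471.1 -196.1  104.6] [ 461.8 -203.3  101.3]
[512.7 266.1] 31 [ 323.2 -107.2   94.4] [341.8 -86.8 103.6] [332.6 -94.2 100.6]
[495.7 294.9] 103 [342.3 -96.   61.2] [386.8   4.7 104.4] [375.4  -4.5 100.4]
[449.1 339.4] 42 [430.7  92.6  95.6] [449.8 112.6 104.8] [440.2 103.6 100.9]
[ 406.6 -163.9  297.8] [ 1.   0.2 -0.  -0. ] [ 0.7  0.2 -0.4  1.8  0.1  1.2 -1. ]
[[   0.    -1.    -0.3   70.1]
 [   1.     0.     0.    -1.4]
 [  -0.    -0.3    1.  -141.9]
 [   0.     0.     0.     1. ]]
[ 473.9 -140.8  439.1]
```

View pics/w1.png

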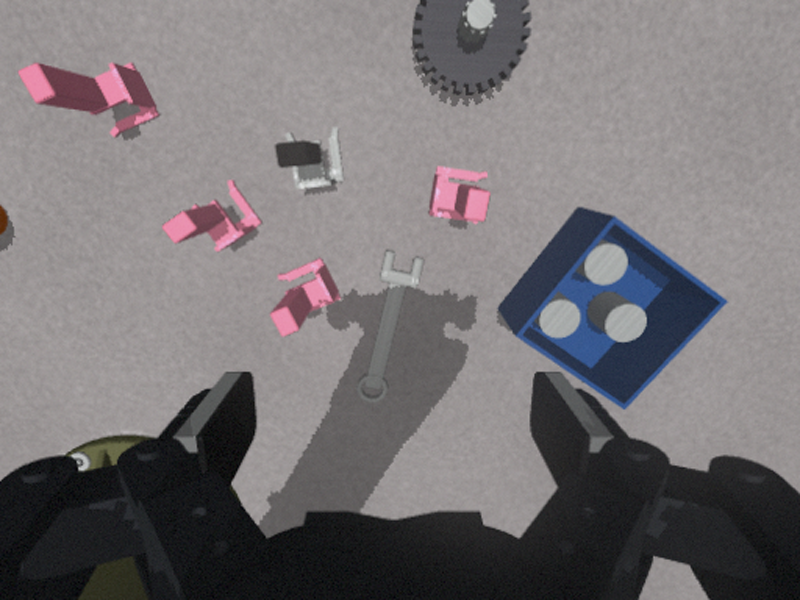

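The wrist picture shows the black puller's handle top at (290,154). Its fork tips are near (291,136) and (336,130), with the back at about (318,187), so the fork opens up-image.

```bash
python3 - <<'E'
from h import *
np.set_printoptions(precision=1,suppress=True)
d=load("wrist");
x,y=270,115; c=d["img"][int(y*.64):int(y*.64)+64,int(x*.64):int(x*.64)+64]
cv2.imwrite("pics/w1c.png",cv2.resize(c[:,:,::-1],(576,576),interpolation=cv2.INTER_CUBIC))
Q=cloud(d); I=d["img"]
sub=Q[70:130,170:225]; si=I[70:130,170:225].max(-1)
P=sub[(sub[...,2]>96)]; print("top",len(P),P.min(0),P.max(0),P.mean(0))
P=sub[(sub[...,2]>90)&(si<70)]; print("top",len(P),P.min(0),P.max(0),P.mean(0))
P=sub[(sub[...,2]>2.5)&(sub[...,2]<6)]; print("fork",len(P),P.min(0),P.max(0),P.mean(0))
P=sub[(sub[...,2]>30)&(sub[...,2]<42)]; print("plate",len(P),P.min(0),P.max(0),P.mean(0))
print(int(x*.64),int(y*.64))
E
```

```text
top 307 [442.1 -82.8  96.1] [463.7 -57.6 100.8] [453.2 -70.5  98.9]
top 293 [442.1 -82.8  90.3] [463.1 -59.2 100.8] [453.  -71.5  98.6]
fork 214 [ 423.1 -100.1    2.5] [480.3 -40.    5.4] [452.4 -81.9   3.5]
plate 310 [423.2 -95.2  31.6] [465.9 -64.3  41.8] [438.9 -78.3  37. ]
172 73
```

View pics/w1c.png

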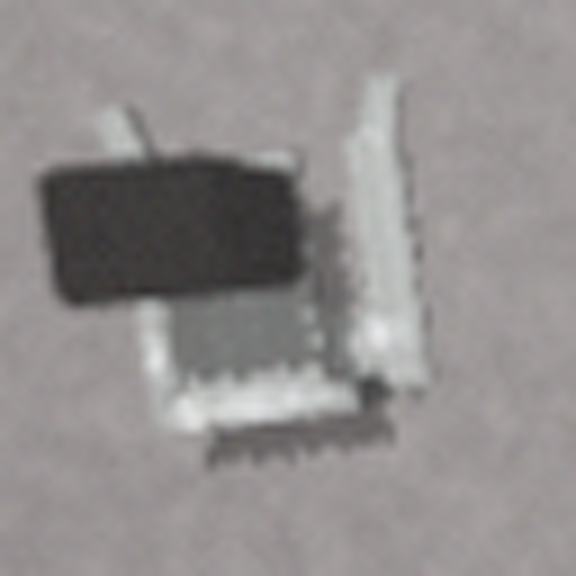

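```bash
python3 - <<'E'
from h import *
np.set_printoptions(precision=1,suppress=True)
d=load("wrist"); g=lambda x,y,h: ray(d,172+x/9-.5,73+y/9-.5,h)
a,b=g(425,380,4),g(402,140,4); v=(b-a)[:2]; print("prong R",a,b,np.linalg.norm(v),np.degrees(np.arctan2(v[1],v[0])))
t=g(108,118,4);t2=g(385,75,4); v=(t2-t)[:2];print("tips",t,t2,(t+t2)/2,np.linalg.norm(v),np.degrees(np.arctan2(-v[0],v[1]))," (+-180)")
c=[g(x,y,100) for x,y in ((45,180),(62,303),(300,275),(295,165))]
print("top corners",np.array(c)[:,:2],np.mean(c,0))
Q=cloud(d);
m=(Q[...,2]>97)&(Q[...,2]<104); m[:70]=0;m[130:]=0;m[:,:170]=0;m[:,225:]=0
P=Q[m][:,:2].astype(np.float32); print(cv2.minAreaRect(P))
m=(Q[...,2]>2.5)&(Q[...,2]<6); m[:70]=0;m[130:]=0;m[:,:170]=0;m[:,225:]=0
print(cv2.minAreaRect(Q[m][:,:2].astype(np.float32)))
x=R.from_quat(bot.read_state()["tcp_rot"]).as_matrix(); print(x)
E
```

```text
prong R [440.  -99.6   4. ] [472.8 -85.8   4. ] 35.64587362403287 22.84545941604164
tips [461.1 -42.4   4. ] [480.9 -80.6   4. ] [471.  -61.5   4. ] 43.015675281450946 -152.62165238158937  (+-180)
top corners [[454.7 -58.8]
 [441.7 -64.4]
 [454.3 -90.7]
 [466.2 -86.6]] [454.2 -75.1 100. ]
((452.91192626953125, -70.17987823486328), (15.745292663574219, 22.13776969909668), 26.224990844726562)
((450.7632141113281, -70.75448608398438), (46.52996063232422, 47.15172576904297), 24.791719436645508)
[[ 0.9  0.3 -0. ]
 [ 0.3 -0.9  0. ]
 [-0.  -0.  -1. ]]
```

```bash
cat >> h.py <<'E'
def go(p,yaw):
    """print total turn (deg, tool axes), shift (mm, current tool axes) to reach TCP p, tool down, tool-x yaw deg"""
    s=bot.read_state(); A=R.from_quat(s["tcp_rot"])
    y=np.radians(yaw); B=R.from_quat([np.cos(y/2),np.sin(y/2),0,0])
    print("turn",np.round(np.degrees((A.inv()*B).as_rotvec()),2),"shift",np.round(A.inv().apply(np.array(p)-s["tcp_pos"]),1),"after-turn axes",np.round(B.inv().apply(np.array(p)-s["tcp_pos"]),1), "t",round(s["time"],2),"tcp",np.round(s["tcp_pos"],1),"F",np.round(s["contact_force"],2),"M",np.round(s["wrist_torque"],2),"w",round(s["grip_width"],1))
E
python3 -c "
from h import *
go([453,-70.2,130],26.0)"
```

```text
turn [-0.66  0.09 -6.47] shift [ 68.8 -64.5 169.9] after-turn axes [ 75.5 -58.3 169.4] t 1.15 tcp [ 410.7 -155.7  299.4] F [3.72 6.28 1.89] M [ 0.35 -0.27 -0.01] w 85.0
```

Request:
jog_arm(rows="0 0 -1.6 0.012 -0.010 0.020 0.085;0 0 -1.6 0.013 -0.010 0.030 0.085;-0.3 0 -1.6 0.013 -0.010 0.030 0.085;-0.3 0 -1.6 0.013 -0.010 0.030 0.085;0 0 0 0.013 -0.010 0.030 0.085;0 0 0 0.010 -0.009 0.020 0.085;0 0 0 0 0 0.006 0.085;0 0 0 0 0 0 0.085;0 0 0 0 0 0 0.085")

```text
time: 1.9
tcp_pos: [458.8, -64.4, 128.8]
tcp_rot: [0.973, 0.232, 0.002, 0.001]
contact_force: [-0.5, 0.3, 0.5]
grip_width: 85.0
```

```bash
python3 -c "
from h import *
np.set_printoptions(precision=1,suppress=True)
go([453,-70.2,53],26.0)
d=grab('wrist','w2'); Q=cloud(d)
m=(Q[...,2]>94)&(Q[...,2]<106)&(abs(Q[...,0]-453)<25)&(abs(Q[...,1]+70)<25)
print(m.sum(),cv2.minAreaRect(Q[m][:,:2].astype(np.float32)),Q[m].mean(0))
go([453,-70.2,53],26.0)
"
```

```text
turn [ 0.2 -0.2  0.9] shift [-8.1  2.3 75.8] after-turn axes [-7.8  2.7 75.8] t 1.9 tcp [458.8 -64.4 128.8] F [-0.5  0.3  0.6] M [ 0. -0. -0.] w 85.0
874 ((452.55206298828125, -70.0031509399414), (16.408931732177734, 22.113677978515625), 26.131057739257812) [453.5 -69.6  98.8]
turn [ 0.2 -0.2  0.8] shift [-8.   1.9 76.1] after-turn axes [-7.7  2.3 76.1] t 1.95 tcp [458.9 -64.8 129.1] F [-1.1 -0.1 -0.5] M [0. 0. 0.] w 85.1
```

Request:
jog_arm(rows="0.2 -0.2 0.8 -0.008 0.002 0 0.085;0 0 0 0 0 0.020 0.085;0 0 0 0 0 0.022 0.085;0 0 0 0 0 0.020 0.085;0 0 0 0 0 0.010 0.085;0 0 0 0 0 0.003 0.085;0 0 0 0 0 0 0.085")

```text
time: 2.53
tcp_pos: [455.0, -81.4, 60.1]
tcp_rot: [0.976, 0.216, 0.006, 0.005]
contact_force: [0.0, -0.8, 0.2]
grip_width: 85.2
```

```bash
python3 -c "
from h import *
go([453,-70.2,53],26.0)"
```

```text
turn [ 0.75 -0.51 -1.01] shift [  2.8 -11.1   7. ] after-turn axes [  3.1 -10.9   7.1] t 2.53 tcp [455.  -81.4  60.1] F [ 0.03 -0.79  0.17] M [ 0.05  0.04 -0.02] w 85.2
```

Request:
jog_arm(rows="0.4 -0.3 -0.5 0.0015 -0.006 0.004 0.085;0.3 -0.2 -0.5 0.0015 -0.005 0.003 0.085;0 0 0 0 0 0 0.085;0 0 0 0 0 0 0.085")

```text
time: 2.87
tcp_pos: [454.4, -71.2, 55.7]
tcp_rot: [0.975, 0.224, 0.002, 0.001]
contact_force: [-0.3, -1.2, 0.5]
grip_width: 85.2
```

```bash
python3 -c "
from h import *
go([453,-70.2,53],26.0)"
```

```text
turn [ 0.2  -0.17 -0.12] shift [-0.8 -1.5  2.7] after-turn axes [-0.8 -1.5  2.7] t 2.87 tcp [454.4 -71.2  55.7] F [-0.29 -1.21  0.52] M [ 0.05 -0.01 -0.02] w 85.2
```

Request:
jog_arm(rows="0.2 -0.2 -0.1 -0.001 -0.0015 0.003 0.085;0 0 0 0 0 0 0.060;0 0 0 0 0 0 0.040;0 0 0 0 0 0 0.018;0 0 0 0 0 0 0.010;0 0 0 0 0 0 0.010;0 0 0 0 0 0 0.010;0 0 0 0 0 0 0.010", squeeze=60)

```text
time: 3.53
tcp_pos: [453.4, -69.9, 53.5]
tcp_rot: [0.974, 0.225, 0.0, 0.0]
contact_force: [0.6, -0.4, -0.4]
grip_width: 21.2
```

```bash
python3 -c "
from h import *
go([453,-70.2,53],26.0)"
```

```text
turn [ 0.04 -0.04  0.03] shift [-0.5  0.1  0.5] after-turn axes [-0.5  0.1  0.5] t 3.53 tcp [453.4 -69.9  53.5] F [ 0.64 -0.39 -0.39] M [0.08 0.03 0.01] w 21.2
```

Request:
jog_arm(rows="0 0 0 0 0 -0.010 0.010;0 0 0 0 0 -0.025 0.010;0 0 0 0 0 -0.025 0.010;0 0 0 0 0 -0.025 0.010;0 0 0 0.003 -0.003 -0.025 0.010;0 0 0 0.012 -0.012 -0.015 0.010;0 0 0 0.020 -0.018 -0.005 0.010;0 0 0 0.020 -0.018 0 0.010;0 0 0 0.020 -0.018 0 0.010;0 0 0 0.020 -0.018 0 0.010;0 0 0 0.020 -0.018 0 0.010;0 0 0 0.012 -0.012 0 0.010;0 0 0 0.004 -0.004 0 0.010;0 0 0 0 0 0 0.010;0 0 0 0 0 0 0.010")

```text
time: 4.78
tcp_pos: [515.3, 100.6, 185.3]
tcp_rot: [0.975, 0.222, -0.005, -0.001]
contact_force: [-0.1, -0.1, -1.8]
grip_width: 21.6
```

```bash
python3 -c "
from h import *
np.set_printoptions(precision=1,suppress=True)
go([520,113,190],26.0)
d=grab('wrist','w3'); Q=cloud(d)
I=d['img'].max(-1)
n=np.hypot(Q[...,0]-612,Q[...,1]-159)
for a,b in ((40,52),(54,62),(62,66),(66,69),(69,72),(72,78),(78,90)):
    m=(n<45)&(Q[...,2]>a)&(Q[...,2]<b)
    if m.sum()>20: P=Q[m]; print(a,b,m.sum(),P.min(0),P.max(0),np.median(P[:,2]),cv2.minEnclosingCircle(P[:,:2].astype(np.float32)))
m=(n<40); print(np.histogram(Q[m][:,2],bins=np.arange(44,92,2)))
"
```

```text
turn [-0.3  0.6 -0.3] shift [ 9.6 -9.1 -4.7] after-turn axes [ 9.7 -9.1 -4.7] t 4.78 tcp [515.3 100.6 185.3] F [-0.1 -0.1 -1.8] M [-0.1 -0.1 -0. ] w 21.6
40 52 3958 [567.3 114.3  43.5] [656.2 203.8  49.1] 46.37781629137311 ((612.0057983398438, 158.9996795654297), 44.9907341003418)
54 62 48 [581.4 132.7  54.3] [641.  193.3  62. ] 61.56137708333361 ((610.3001098632812, 162.94845581054688), 32.21466064453125)
62 66 2129 [581.4 132.7  62. ] [641.2 193.1  66. ] 65.2491317466762 ((611.0914916992188, 162.77505493164062), 32.4585075378418)
66 69 807 [581.7 133.5  66. ] [640.5 192.5  68. ] 66.37640703699611 ((610.94921875, 162.81378173828125), 29.706050872802734)
72 78 55 [592.6 143.7  72. ] [629.4 179.   78. ] 77.10135759478027 ((611.1168823242188, 162.50311279296875), 18.876861572265625)
78 90 2134 [592.7 143.9  78. ] [630.  181.5  82.5] 79.69440698120638 ((611.1464233398438, 162.6960906982422), 18.94845962524414)
(array([ 649, 1618,   43,    0,    2,    4,    4,    8,   32,  248, 1881,
        807,    0,    0,    6,   14,   35, 1401,  732,    1,    0,    0,
          0]), array([44, 46, 48, 50, 52, 54, 56, 58, 60, 62, 64, 66, 68, 70, 72, 74, 76,
       78, 80, 82, 84, 86, 88, 90]))
```

View pics/w3.png

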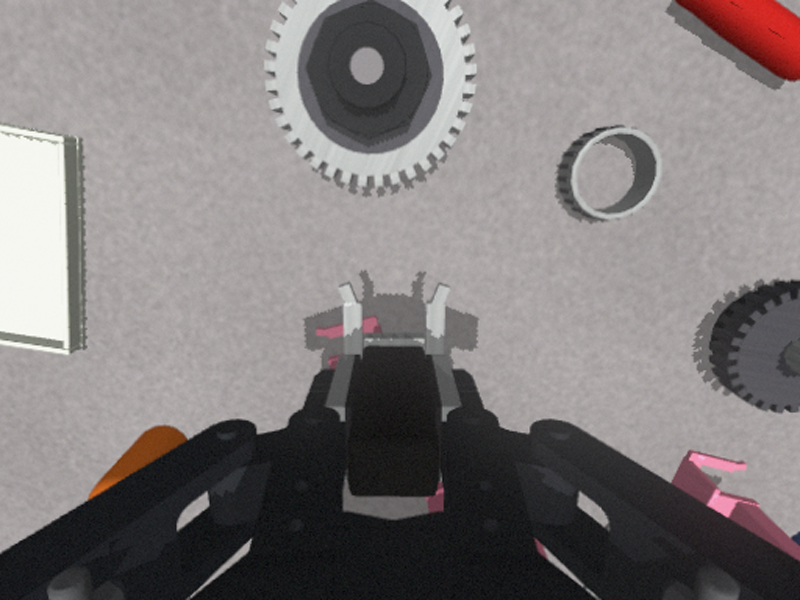

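The picture shows the gear and cap centred near (367,70), and the held puller's prong tips at (345,288) and (442,288). The depth map puts the cap axis at (611.1, 162.7) and the ledge at about 66 mm. That means the knob is drawn out about 6 mm.

```bash
python3 -c "
from h import *
np.set_printoptions(precision=1,suppress=True)
d=load('wrist'); Q=cloud(d)
s=bot.read_state(); A=R.from_quat(s['tcp_rot'])
z=s['tcp_pos'][2]-49.5
for u,v in ((345,288),(442,288),(345,350),(444,350)):
    print(A.inv().apply(ray(d,u*.64,v*.64,z)-s['tcp_pos']))
T=(Q-s['tcp_pos'])@A.as_matrix()
m=(T[...,2]>46)&(T[...,2]<53)&(abs(T[...,1])<30)&(abs(T[...,0])<30)
P=T[m];print(len(P),P.min(0),P.max(0),np.median(P,0))
go([579.6,147.4,135],26)
"
```

```text
[ 19.1 -21.8  49.4]
[19.2 19.4 49.2]
[ -9.4 -22.5  49.7]
[-9.2 21.1 49.5]
992 [-14.1 -24.5  47.9] [20.7 22.4 52.9] [ 3.7 12.8 50.2]
turn [-0.3  0.6 -0.3] shift [ 79.1 -14.4  49.6] after-turn axes [ 78.6 -14.2  50.3] t 4.83 tcp [515.1 100.2 185.3] F [ 0.8  0.6 -2. ] M [ 0.  -0.  -0.1] w 21.3
```

Request:
jog_arm(rows="0 0 0 0.010 -0.002 0.001 0.010;0 0 0 0.018 -0.003 0.005 0.010;-0.1 0.2 -0.1 0.018 -0.003 0.012 0.010;-0.1 0.2 -0.1 0.014 -0.003 0.012 0.010;-0.1 0.2 -0.1 0.007 -0.002 0.010 0.010;0 0 0 0.002 0 0.004 0.010;0 0 0 0 0 0 0.010;0 0 0 0 0 0 0.010;0 0 0 0 0 0 0.010")

```text
time: 5.58
tcp_pos: [574.6, 131.8, 138.2]
tcp_rot: [0.976, 0.218, -0.001, 0.004]
contact_force: [-0.2, 0.6, -2.1]
grip_width: 21.1
```

```bash
python3 -c "
from h import *
go([579.9,146.8,128],26.0)"
```

```text
turn [ 0.38  0.23 -0.87] shift [ 11.3 -11.4  10. ] after-turn axes [ 11.4 -11.2  10.2] t 5.58 tcp [574.6 131.8 138.2] F [-0.21  0.58 -2.08] M [0.01 0.01 0.02] w 21.1
```

Request:
jog_arm(rows="0.2 0.1 -0.4 0.005 -0.006 0.002 0.010;0.2 0.1 -0.4 0.005 -0.005 0.003 0.010;0 0 0 0 0 0.002 0.010;0 0 0 0 0 0 0.010;0 0 0 0 0 0 0.010")

```text
time: 6.0
tcp_pos: [579.2, 146.4, 132.6]
tcp_rot: [0.974, 0.225, 0.001, -0.0]
contact_force: [0.2, 0.7, -2.1]
grip_width: 21.4
```

```bash
python3 -c "
from h import *
go([579.9,146.8,125],26.0)"
```

```text
turn [ 0.01 -0.12 -0.05] shift [ 0.8 -0.   7.6] after-turn axes [ 0.8 -0.   7.6] t 6.0 tcp [579.2 146.4 132.6] F [ 0.24  0.72 -2.08] M [ 0.03 -0.05 -0.01] w 21.4
```

Request:
jog_arm(rows="0 -0.1 0 0.0008 0 0.003 0.010;0 0 0 0 0 0.003 0.010;0 0 0 0 0 0.002 0.010;0 0 0 0 0 0.001 0.010;0 0 0 0 0 0 0.010;0 0 0 0 0 0 0.010")

```text
time: 6.5
tcp_pos: [579.8, 146.4, 122.6]
tcp_rot: [0.974, 0.224, -0.0, 0.0]
contact_force: [-0.6, 0.5, -1.3]
grip_width: 21.4
```

```bash
python3 -c "
from h import *
go([579.9,146.8,122],26.0)"
```

```text
turn [ 0.03  0.02 -0.06] shift [ 0.3 -0.3  0.6] after-turn axes [ 0.3 -0.3  0.6] t 6.5 tcp [579.8 146.4 122.6] F [-0.55  0.46 -1.25] M [-0.01 -0.02 -0.  ] w 21.4
```

Request:
jog_arm(rows="0 0 0 0 0 0.001 0.010;0 0 0 0 0 0 0.010;0 0 0 0 0 0 0.010")

```text
time: 6.75
tcp_pos: [579.8, 146.2, 121.6]
tcp_rot: [0.975, 0.224, -0.0, 0.0]
contact_force: [0.3, -0.8, -2.9]
grip_width: 21.6
```

Request:
jog_arm(rows="0 0 0 0 0 0.001 0.010;0 0 0 0 0 0 0.010;0 0 0 0 0 0 0.010")

```text
time: 7.0
tcp_pos: [579.9, 146.3, 120.7]
tcp_rot: [0.975, 0.224, 0.0, 0.0]
contact_force: [0.5, 0.1, -2.2]
grip_width: 21.3
```

Request:
jog_arm(rows="0 0 0 0 0 0.0007 0.010;0 0 0 0 0 0 0.010;0 0 0 0 0 0 0.010")

```text
time: 7.25
tcp_pos: [580.0, 146.3, 120.0]
tcp_rot: [0.975, 0.224, 0.0, 0.0]
contact_force: [0.5, 0.3, -1.1]
grip_width: 21.5
```

Request:
jog_arm(rows="0 0 0 0 0 0.0005 0.010;0 0 0 0 0 0 0.010;0 0 0 0 0 0 0.010")

```text
time: 7.5
tcp_pos: [580.2, 146.4, 119.9]
tcp_rot: [0.975, 0.224, 0.001, 0.0]
contact_force: [-0.1, 0.1, -1.2]
grip_width: 21.0
```

Request:
jog_arm(rows="0 0 0 0 0 0.0005 0.010;0 0 0 0 0 0 0.010")

```text
time: 7.67
tcp_pos: [580.3, 146.5, 119.9]
tcp_rot: [0.975, 0.224, 0.001, 0.0]
contact_force: [-0.3, 1.2, -0.9]
grip_width: 21.3
```

Request:
jog_arm(rows="0 0 0 0 0 0.0005 0.010;0 0 0 0 0 0 0.010")

```text
time: 7.83
tcp_pos: [580.5, 146.6, 119.9]
tcp_rot: [0.975, 0.224, 0.001, 0.0]
contact_force: [-0.2, -0.4, -0.7]
grip_width: 21.3
```

Request:
jog_arm(rows="0 0 0 0 0 -0.0008 0.010;0 0 0 0 0 0 0.010;0 0 0 0 0 0 0.010")

```text
time: 8.08
tcp_pos: [580.3, 146.5, 120.0]
tcp_rot: [0.975, 0.224, 0.001, 0.0]
contact_force: [0.1, 0.1, -1.5]
grip_width: 21.3
```

```bash
python3 -c "
from h import *
go([611.4,162.1,120.6],26.0)"
```

```text
turn [ 0.06 -0.08 -0.08] shift [34.8 -0.4 -0.5] after-turn axes [34.8 -0.4 -0.6] t 8.08 tcp [580.3 146.5 120. ] F [ 0.06  0.06 -1.48] M [-0.   -0.01  0.04] w 21.3
```

Request:
jog_arm(rows="0.1 -0.1 -0.1 0 0 -0.0008 0.010;0 0 0 0 0 0 0.010;0 0 0 0 0 0 0.010")

```text
time: 8.33
tcp_pos: [580.1, 146.4, 120.3]
tcp_rot: [0.974, 0.225, -0.001, -0.0]
contact_force: [0.9, -0.5, -2.2]
grip_width: 21.1
```

Request:
jog_arm(rows="0 0 0 0.004 0 0 0.010;0 0 0 0.004 0 0 0.010;0 0 0 0.002 0 0 0.010;0 0 0 0 0 0 0.010;0 0 0 0 0 0 0.010")

```text
time: 8.75
tcp_pos: [590.3, 151.3, 120.0]
tcp_rot: [0.974, 0.225, -0.001, -0.0]
contact_force: [0.3, 0.0, -0.7]
grip_width: 21.1
```

```bash
python3 -c "
from h import *
go([611.4,162.1,120.7],26.0)"
```

```text
turn [-0.07  0.08  0.03] shift [23.7 -0.5 -0.7] after-turn axes [23.7 -0.5 -0.7] t 8.75 tcp [590.3 151.3 120. ] F [ 0.32  0.04 -0.67] M [ 0.02  0.01 -0.03] w 21.1
```

Request:
jog_arm(rows="0 0.1 0 0 -0.0003 -0.001 0.010;0 0 0 0 0 0 0.010;0 0 0 0 0 0 0.010")

```text
time: 9.0
tcp_pos: [590.0, 151.7, 121.0]
tcp_rot: [0.974, 0.225, -0.0, -0.001]
contact_force: [-0.3, 0.0, -2.1]
grip_width: 21.3
```

Request:
jog_arm(rows="0 0 0 0.004 0 -0.0001 0.010;0 0 0 0.004 0 -0.0001 0.010;0 0 0 0.002 0 0 0.010;0 0 0 0 0 0 0.010;0 0 0 0 0 0 0.010")

```text
time: 9.42
tcp_pos: [599.9, 156.4, 121.2]
tcp_rot: [0.974, 0.225, -0.0, -0.001]
contact_force: [-0.7, -0.3, -1.3]
grip_width: 21.6
```

```bash
python3 -c "
from h import *
go([611.4,162.1,120.7],26.0)"
```

```text
turn [-0.08  0.    0.03] shift [12.9 -0.1  0.5] after-turn axes [12.9 -0.1  0.5] t 9.42 tcp [599.9 156.4 121.2] F [-0.7  -0.28 -1.35] M [-0.02 -0.01 -0.02] w 21.6
```

Request:
jog_arm(rows="0 0 0 0 0 0.0005 0.010;0 0 0 0 0 0 0.010;0 0 0 0.003 0 0 0.010;0 0 0 0.003 0 0 0.010;0 0 0 0.002 0 0 0.010;0 0 0 0 0 0 0.010;0 0 0 0 0 0 0.010")

```text
time: 10.0
tcp_pos: [608.0, 160.4, 120.7]
tcp_rot: [0.974, 0.225, -0.0, -0.001]
contact_force: [-0.0, -0.7, -2.7]
grip_width: 21.1
```

```bash
python3 -c "
from h import *
go([611.4,162.1,120.7],26.0)"
```

```text
turn [-0.08 -0.01  0.03] shift [ 3.8 -0.  -0. ] after-turn axes [ 3.8 -0.  -0. ] t 10.0 tcp [608.  160.4 120.7] F [-0.01 -0.72 -2.69] M [-0.01 -0.03 -0.03] w 21.1
```

Request:
jog_arm(rows="0 0 0 0.0015 0 0 0.010;0 0 0 0.001 0 0 0.010;0 0 0 0 0 0 0.010")

```text
time: 10.25
tcp_pos: [610.4, 161.6, 120.6]
tcp_rot: [0.974, 0.225, -0.0, -0.001]
contact_force: [-0.5, -0.7, -1.9]
grip_width: 21.0
```

Request:
jog_arm(rows="0 0 0 0.001 0 0 0.010;0 0 0 0 0 0 0.010")

```text
time: 10.42
tcp_pos: [611.4, 162.0, 120.6]
tcp_rot: [0.974, 0.225, -0.0, -0.001]
contact_force: [0.5, -0.4, -1.3]
grip_width: 21.3
```

Request:
jog_arm(rows="0 0 0 0.0007 0 0 0.010;0 0 0 0 0 0 0.010")

```text
time: 10.58
tcp_pos: [612.0, 162.3, 120.7]
tcp_rot: [0.974, 0.225, -0.0, -0.001]
contact_force: [0.3, -0.2, -1.9]
grip_width: 21.5
```

Request:
jog_arm(rows="0 0 0 0.0007 0 0 0.010;0 0 0 0 0 0 0.010")

```text
time: 10.75
tcp_pos: [612.3, 162.4, 120.5]
tcp_rot: [0.974, 0.225, -0.001, -0.001]
contact_force: [-0.0, -0.2, -2.8]
grip_width: 21.4
```

```bash
python3 -c "
from h import *
go([611.4,162.1,120.7],26.0)"
```

```text
turn [-0.07  0.06  0.03] shift [-0.9 -0.1 -0.2] after-turn axes [-0.9 -0.1 -0.2] t 10.75 tcp [612.3 162.4 120.5] F [-0.   -0.18 -2.79] M [-0.01  0.02 -0.02] w 21.4
```

Request:
jog_arm(rows="0 0 0 0.0007 0 0 0.010;0 0 0 0 0 0 0.010")

```text
time: 10.92
tcp_pos: [612.4, 162.5, 120.4]
tcp_rot: [0.974, 0.225, -0.001, -0.0]
contact_force: [-0.6, -0.5, -2.4]
grip_width: 21.4
```

Request:
jog_arm(rows="0 0 0 0.0007 0 0 0.010;0 0 0 0 0 0 0.010")

```text
time: 11.08
tcp_pos: [612.5, 162.6, 120.2]
tcp_rot: [0.974, 0.225, -0.002, -0.0]
contact_force: [-0.5, -1.1, -1.5]
grip_width: 21.2
```

```bash
python3 -c "
from h import *
go([611.4,162.1,120.7],26.0)
d=grab('side'); c=d['img'][200:280,180:280]
cv2.imwrite('pics/s2.png',cv2.resize(c[:,:,::-1],(700,560),interpolation=cv2.INTER_CUBIC))"
```

```text
turn [-0.07  0.21  0.03] shift [-1.2 -0.1 -0.5] after-turn axes [-1.2 -0.1 -0.5] t 11.08 tcp [612.5 162.6 120.2] F [-0.5  -1.05 -1.5 ] M [-0.08  0.18  0.02] w 21.2
```

View pics/s2.png

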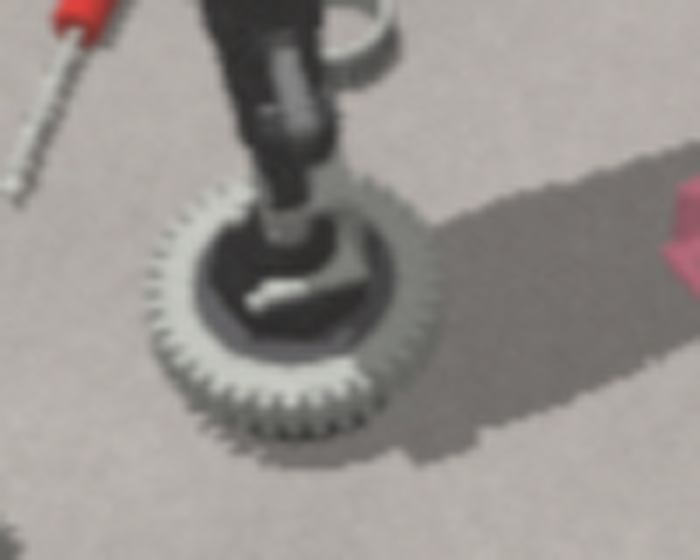

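The side crop shows the prong lying under the knob's head at (290,285). The web is blocked against the waist at about 1 N, so the fork is home. Now the gentle pull.

Request:
jog_arm(rows="-0.1 0.2 0 0 0 -0.0006 0.010;0 0 0 0 0 -0.0008 0.010;0 0 0 0 0 -0.001 0.010;0 0 0 0 0 -0.001 0.010")

```text
time: 11.47
tcp_pos: [612.1, 162.4, 122.3]
tcp_rot: [0.974, 0.225, -0.001, 0.0]
contact_force: [0.9, -0.5, -8.6]
grip_width: 21.2
```

Request:
jog_arm(rows="0 0 0 0 0 -0.002 0.010;0 0 0 0 0 -0.002 0.010;0 0 0 0 0 -0.002 0.010")

```text
time: 11.72
tcp_pos: [611.9, 162.3, 127.2]
tcp_rot: [0.974, 0.225, -0.001, -0.0]
contact_force: [-0.3, 0.1, -3.7]
grip_width: 21.1
```

```bash
python3 -c "
from h import *
go([612.3,162.4,121.4],26.0)"
```

```text
turn [-0.04  0.15  0.04] shift [0.4 0.1 5.8] after-turn axes [0.4 0.1 5.8] t 11.72 tcp [611.9 162.3 127.2] F [-0.33  0.15 -3.67] M [ 0.    0.07 -0.05] w 21.1
```

Request:
jog_arm(rows="0 0.1 0 0 0 -0.002 0.010;0 0 0 0 0 -0.002 0.010;0 0 0 0 0 -0.003 0.010;0 0 0 0 0 -0.003 0.010;0 0 0 0 0 -0.004 0.010;0 0 0 0 0 -0.005 0.010;0 0 0 0 0 -0.005 0.010;0 0 0 0 0 -0.005 0.010;0 0 0 0 0 -0.003 0.010;0 0 0 0 0 -0.001 0.010;0 0 0 0 0 0 0.010")

```text
time: 12.63
tcp_pos: [613.9, 163.3, 168.5]
tcp_rot: [0.974, 0.225, 0.003, -0.0]
contact_force: [0.4, 0.9, -2.9]
grip_width: 21.0
```

```bash
python3 -c "
from h import *
np.set_printoptions(precision=1,suppress=True)
d=load('side'); Q=cloud(d); I=d['img']
d2=load('side'); n=(I.min(-1)>170)&(abs(Q[...,0]-405)<110)&(abs(Q[...,1]-370)<110)
print(cv2.minAreaRect(Q[n][:,:2].astype(np.float32)), n.sum())
d=load('scene'); Q=cloud(d); I=d['img']
n=(I.min(-1)>150)&(abs(Q[...,0]-405)<110)&(abs(Q[...,1]-370)<110)&(Q[...,2]>10)
print(cv2.minAreaRect(Q[n][:,:2].astype(np.float32)), n.sum())
go([404,371,162],26.0)"
```

```text
((406.2476501464844, 357.8256530761719), (216.89952087402344, 196.11514282226562), 0.16827447712421417) 4260
((411.4023742675781, 362.99969482421875), (150.9917755126953, 138.80712890625), 15.355122566223145) 101
turn [ 0.1 -0.4  0. ] shift [ -97.5 -278.8    5.6] after-turn axes [ -97.6 -278.7    6.5] t 12.63 tcp [613.9 163.3 168.5] F [ 0.4  0.9 -2.9] M [-0.  0. -0.] w 21.0
```

Request:
jog_arm(rows="0 -0.1 0 -0.001 -0.003 0 0.010;0 -0.1 0 -0.002 -0.006 0 0.010;0 -0.1 0 -0.003 -0.009 0 0.010;0 -0.1 0 -0.004 -0.012 0 0.010;0 0 0 -0.005 -0.014 0 0.010;0 0 0 -0.005 -0.015 0 0.010;0 0 0 -0.005 -0.015 0 0.010;0 0 0 -0.005 -0.015 0 0.010;0 0 0 -0.005 -0.015 0 0.010;0 0 0 -0.005 -0.015 0 0.010;0 0 0 -0.005 -0.015 0 0.010;0 0 0 -0.005 -0.015 0 0.010;0 0 0 -0.005 -0.015 0 0.010;0 0 0 -0.004 -0.012 0 0.010;0 0 0 -0.003 -0.009 0 0.010;0 0 0 -0.002 -0.006 0 0.010;0 0 0 -0.001 -0.003 0 0.010;0 0 0 0 0 0 0.010;0 0 0 0 0 0 0.010")

```text
time: 14.22
tcp_pos: [441.7, 330.3, 168.0]
tcp_rot: [0.972, 0.234, -0.004, -0.001]
contact_force: [0.0, -0.3, -3.3]
grip_width: 21.2
```

```bash
python3 -c "
from h import *
np.set_printoptions(precision=1,suppress=True)
d=load('side')
c=np.array([ray(d,u*.64,v*.64,18) for u,v in ((398,472),(491,466),(512,548),(411,561))]); print(c,c.mean(0))
go([404,368,150],26.0)
s=bot.read_state(); A=R.from_quat(s['tcp_rot'])
d=grab('wrist','w4'); Q=cloud(d)
m=(Q[...,2]>14)&(Q[...,2]<23)&(Q[...,1]>280); print(m.sum(),cv2.minAreaRect(Q[m][:,:2].astype(np.float32)))
"
```

```text
[[500.3 315.   18. ]
 [354.8 285.   18. ]
 [321.6 409.   18. ]
 [463.9 446.6  18. ]] [410.2 363.9  18. ]
turn [-0.3  0.4  1.1] shift [-16.3 -50.7  18.3] after-turn axes [-17.4 -50.5  18. ] t 14.22 tcp [441.7 330.3 168. ] F [ 0.  -0.3 -3.3] M [ 0. -0.  0.] w 21.2
1670 ((410.32098388671875, 365.5592346191406), (150.66114807128906, 130.7921600341797), 15.482504844665527)
```

View pics/w4.png

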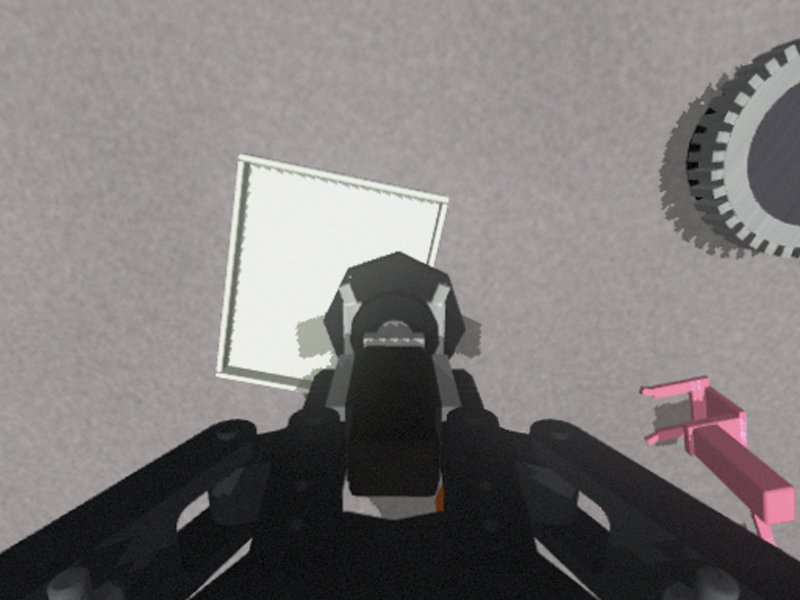

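The picture shows the cap level in the fork at (395,310), with the tray ahead of it. Depth gives the tray centre as (410, 366), and its 150.7 x 130.8 outline matches the given size.

Request:
jog_arm(rows="0 0.1 0.2 -0.001 -0.003 0.002 0.010;0 0.1 0.2 -0.001 -0.006 0.004 0.010;-0.1 0.1 0.2 -0.002 -0.008 0.006 0.010;-0.1 0.1 0.2 -0.002 -0.008 0.008 0.010;-0.1 0 0.2 -0.002 -0.008 0.008 0.010;0 0 0 -0.001 -0.006 0.008 0.010;0 0 0 -0.001 -0.003 0.006 0.010;0 0 0 0 0 0.004 0.010;0 0 0 0 0 0.002 0.010;0 0 0 0 0 0 0.010;0 0 0 0 0 0 0.010")

```text
time: 15.18
tcp_pos: [416.6, 361.8, 114.7]
tcp_rot: [0.976, 0.219, 0.001, 0.001]
contact_force: [0.3, 0.6, -2.3]
grip_width: 21.4
```

```bash
python3 -c "
from h import *
go([410.3,365.6,85],26.0)"
```

```text
turn [ 0.15 -0.07 -0.65] shift [-4.2 -6.2 29.7] after-turn axes [-4.1 -6.2 29.7] t 15.18 tcp [416.6 361.8 114.7] F [ 0.28  0.56 -2.32] M [ 0.06 -0.   -0.  ] w 21.4
```

Request:
jog_arm(rows="0.1 0 -0.2 -0.001 -0.001 0.002 0.010;0 0 -0.2 -0.001 -0.002 0.004 0.010;0 0 -0.2 -0.001 -0.002 0.005 0.010;0 0 0 0 -0.001 0.005 0.010;0 0 0 0 0 0.005 0.010;0 0 0 0 0 0.004 0.010;0 0 0 0 0 0.002 0.010;0 0 0 0 0 0.001 0.010;0 0 0 0 0 0 0.010;0 0 0 0 0 0 0.010")

```text
time: 16.02
tcp_pos: [412.3, 365.7, 84.3]
tcp_rot: [0.975, 0.224, 0.001, 0.0]
contact_force: [0.6, -1.4, -3.7]
grip_width: 21.4
```

```bash
python3 -c "
from h import *
go([410.3,365.6,78.5],26.0)"
```

```text
turn [ 0.05 -0.15 -0.12] shift [-1.8 -0.8  5.8] after-turn axes [-1.8 -0.8  5.8] t 16.02 tcp [412.3 365.7  84.3] F [ 0.62 -1.36 -3.7 ] M [ 0.04 -0.05 -0.05] w 21.4
```

Level it, then lower gently to the floor.

Request:
jog_arm(rows="0.1 -0.1 -0.1 0 0 0.001 0.010;0 0 0 0 0 0.0015 0.010;0 0 0 0 0 0.0015 0.010;0 0 0 0 0 0.001 0.010;0 0 0 0 0 0.001 0.010;0 0 0 0 0 0 0.010;0 0 0 0 0 0 0.010")

```text
time: 16.6
tcp_pos: [412.8, 365.9, 78.3]
tcp_rot: [0.974, 0.225, 0.001, -0.001]
contact_force: [-0.1, 0.6, -2.4]
grip_width: 21.3
```

Request:
jog_arm(rows="0 0 0 0 0 0.0007 0.010;0 0 0 0 0 0 0.010;0 0 0 0 0 0 0.010")

```text
time: 16.85
tcp_pos: [413.0, 366.2, 77.9]
tcp_rot: [0.974, 0.225, 0.001, -0.001]
contact_force: [0.3, 0.2, -1.7]
grip_width: 21.3
```

Request:
jog_arm(rows="0 0 0 0 0 0.0007 0.010;0 0 0 0 0 0 0.010;0 0 0 0 0 0 0.010")

```text
time: 17.1
tcp_pos: [413.0, 366.2, 77.3]
tcp_rot: [0.974, 0.225, 0.001, -0.001]
contact_force: [0.7, -0.4, -3.3]
grip_width: 21.3
```

```bash
python3 -c "
from h import *
go([410.3,365.6,76.9],26.0)"
```

```text
turn [-0.09 -0.17 -0.03] shift [-2.7 -0.6  0.4] after-turn axes [-2.7 -0.6  0.4] t 17.1 tcp [413.  366.2  77.3] F [ 0.67 -0.37 -3.31] M [ 0.05  0.   -0.06] w 21.3
```

Request:
jog_arm(rows="-0.1 -0.2 0 0 0 0.0006 0.010;0 0 0 0 0 0 0.010;0 0 0 0 0 0 0.010")

```text
time: 17.35
tcp_pos: [413.2, 366.4, 76.9]
tcp_rot: [0.974, 0.225, -0.0, 0.0]
contact_force: [0.0, -1.1, -1.9]
grip_width: 21.5
```

Request:
jog_arm(rows="0 0 0 0 0 0.0006 0.010;0 0 0 0 0 0 0.010;0 0 0 0 0 0 0.010")

```text
time: 17.6
tcp_pos: [413.2, 366.5, 76.9]
tcp_rot: [0.974, 0.225, 0.0, 0.0]
contact_force: [0.4, 0.2, -1.6]
grip_width: 21.3
```

Request:
jog_arm(rows="0 0 0 0 0 0.0006 0.010;0 0 0 0 0 0 0.010;0 0 0 0 0 0 0.010")

```text
time: 17.85
tcp_pos: [413.3, 366.6, 76.8]
tcp_rot: [0.974, 0.225, 0.0, 0.0]
contact_force: [-0.2, 0.0, -1.1]
grip_width: 20.8
```

```bash
python3 -c "
from h import *
go([410.3,365.6,76.9],26.0)"
```

```text
turn [ 0.03 -0.04 -0.03] shift [-3.1 -0.4 -0.1] after-turn axes [-3.1 -0.4 -0.1] t 17.85 tcp [413.3 366.6  76.8] F [-0.19  0.02 -1.1 ] M [-0.05  0.07  0.02] w 20.8
```

Request:
jog_arm(rows="0 0 0 0 0 0 0.020;0 0 0 0 0 0 0.023;0 0 0 0 0 0 0.028;0 0 0 0 0 0 0.035;0 0 0 0 0 0 0.050;0 0 0 0 0 0 0.060;0 0 0 0 0 0 0.060;0 0 0 0 0 0 0.060", squeeze=20)

```text
time: 18.52
tcp_pos: [414.0, 367.4, 77.0]
tcp_rot: [0.974, 0.225, 0.001, -0.001]
contact_force: [-0.5, -0.4, 0.6]
grip_width: 59.7
```

```bash
python3 -c "
from h import *
go([413.3,366.6,130],26.0)"
```

```text
turn [-0.03 -0.15 -0.03] shift [ -0.9   0.4 -53. ] after-turn axes [ -1.    0.5 -53. ] t 18.52 tcp [414.  367.4  77. ] F [-0.52 -0.42  0.62] M [0.   0.04 0.01] w 59.7
```

Request:
jog_arm(rows="0 0 0 0 0 -0.003 0.060;0 0 0 0 0 -0.006 0.060;0 0 0 0 0 -0.010 0.060;0 0 0 0 0 -0.015 0.060;0 0 0 0 0 -0.020 0.060;0 0 0 0 0 -0.020 0.060;0 0 0 0 0 -0.020 0.060;0 0 0 0 0 -0.020 0.060;0 0 0 -0.02 0 -0.015 0.060;0 0 0 -0.02 0 -0.010 0.060;0 0 0 -0.01 0 0 0.060;0 0 0 0 0 0 0.060;0 0 0 0 0 0 0.060;0 0 0 0 0 0 0.060")

```text
time: 19.68
tcp_pos: [367.3, 345.5, 231.2]
tcp_rot: [0.974, 0.225, 0.004, -0.002]
contact_force: [0.3, 0.1, -0.5]
grip_width: 59.9
```

```bash
python3 -c "
from h import *
np.set_printoptions(precision=1,suppress=True)
go([413.3,366.6,230],26.0)
d=grab('wrist','w5'); Q=cloud(d)
n=np.hypot(Q[...,0]-413,Q[...,1]-367)<30
for a,b in ((30,46),(119,128)):
    m=n&(Q[...,2]>a)&(Q[...,2]<b); print(a,b,m.sum(),np.median(Q[m],0),cv2.minAreaRect(Q[m][:,:2].astype(np.float32)))
d=grab('side'); c=d['img'][280:370,240:340]
cv2.imwrite('pics/s3.png',cv2.resize(c[:,:,::-1],(600,540),interpolation=cv2.INTER_CUBIC))
"
```

```text
turn [-0.1 -0.5  0. ] shift [50.5  1.3  1.6] after-turn axes [50.6  1.2  1.2] t 19.68 tcp [367.3 345.5 231.2] F [ 0.3  0.1 -0.5] M [ 0. -0. -0.] w 59.9
30 46 313 [421.7 371.   36.7] ((410.62823486328125, 365.7145080566406), (40.79676055908203, 36.59130859375), 25.791942596435547)
119 128 512 [412.  366.9 122.5] ((412.00482177734375, 366.9350280761719), (15.58903694152832, 20.924957275390625), 26.16861915588379)
```

View pics/w5.png

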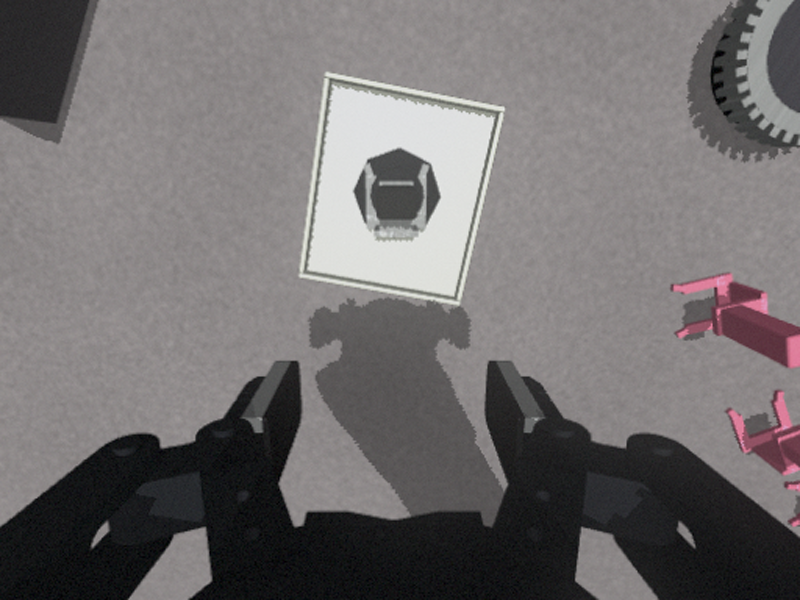

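View pics/s3.png

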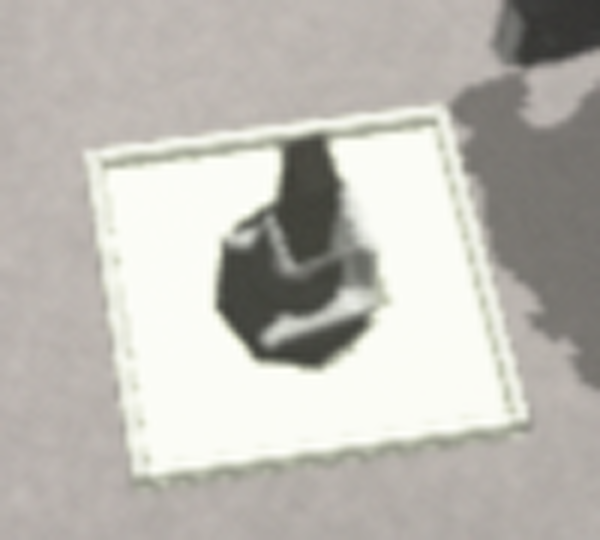

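Both pictures show the cap standing at the tray's centre, (397,195) in the wrist view. The puller is upright with its fork in the groove, and the gripper is clear. Handing in.

```bash
python3 -c "
from h import *
print(workorder.finish_job())"
```

```text
the job is handed in; nothing more can be done
None
```

The cap is off the gear and standing in the tray, with the puller upright in its groove. I handed the job in at about 20 s of the 67 s allowed; `finish_job()` gave no verdict.

- **Hooking:** I gripped the black-handled puller and felt the ledge with its prong tips; the knob stood about 6 mm out. I slid the fork under the head until its web stopped against the waist at about 1 N.
- **Pulling:** I pulled straight up and the cap popped off. The highest wrist reading I saw was 8.6 N, which includes about 2 N of puller weight. Force was read only at the end of each move, so a brief higher peak could have gone unseen.
- **Placing:** I carried the cap level to the tray. The fork came to rest on the ledge at the height I had worked out beforehand, and then I let go and backed off.

**Last checks:** The tray centre measured (410, 366) mm and the handle's axis (412, 367). The handle's top was at 122.5 mm, within 1 mm of what an upright puller gives. The final wrist and side pictures show the cap flat and the puller upright, with the gripper clear. No checks failed. I took no final overall picture of the loose items on the bench, but nothing in the moves or forces suggested I had touched any.

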